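Check the bench balance: middle click, then the check weight

ROBOT

A 6-joint arm with a two-finger parallel gripper is mounted at the origin on the work surface. World frame = base frame: x ahead of the robot, y to its left, z up, the work surface at z = 0. Lengths are in m, angles in rad, forces in N, time in s.
With the tool pointing down it reaches from about 0.3 to 1 m from the base axis. Payload 5.1 kg.
Tool frame: the origin (TCP) lies at the very end of the fingers, on their centre line; the grasp point (between the pads) lies 19 mm behind it; z points along the fingers, y is the line along which they close (so a half turn about z gives the same grasp; the last joint's range is limited). The gripper opens to 95 mm and grips with 3 to 60 N. Pads are 20 mm wide; open, the fingers measure 119 mm over their backs; the gripper's body (75 mm by 180 mm) begins 59 mm behind the grasp point.
Start: joints at [-1.403, 0.124, 1.65, -0, 1.367, -0.083], TCP at [0.161, -0.63, 0.215] pointing down, gripper open.
Joint ranges: [-2.61, 2.61], [-1.02, 2.33], [0.03, 2.71], [-1.35, 4.49], [0.32, 2.68], [-2.91, 2.91]. Speed limits (rad/s): [2.57, 2.57, 3.14, 3.14, 3.14, 3.14].

INTERFACE

Orientations are given as a unit quaternion [w, x, y, z].
In Python, from rig import * gives the robot as it stands. The module is installed in compiled form; this text tells all that it offers. Calls block until the motion is done:
- movep(position, orientation): joint-space move of the TCP to a pose.
- move_linear(position, rate=0.15, rot=None, until_force=None): straight line of the TCP; rot=None keeps the orientation; rate is the mean speed in m/s. With until_force (N) it stops when the force on the tool has changed by that much, and returns True; else False.
- set_joints(angles): joint-space move.
- gripper_to(opening, squeeze=None): opening from 0.0 (shut) to 1.0 (fully open); squeeze is the grip in N (None keeps the last); returns when the fingers have stopped.
- pause(seconds).
- ik(position, orientation): joint angles nearest the present ones, or None.
- observe(): the state.
- snapshot(name): name is "side" or "top" or "wrist"; returns the picture (400x640x3 uint8, red, green, blue); there is no depth.
- camera_params(name): a dict with "fov_y" (degrees; the focal length in pixels is half the picture's height over the tangent of half this angle, whatever the lens; pixels are square), "cx", "cy" (the principal point, pixels), "rvec" (rotation vector, rad) and "tvec" (3), from world to camera coordinates, as OpenCV has them; the wrist camera has in their place "tool_from_camera" (4x4, takes a point from camera to tool coordinates, whose origin is the TCP and whose axes are the flange's). Camera axes: x right, y down, z forward; pixel columns grow to the right and rows downward; lengths in m; the calibration is good to about 2 mm. The wrist camera is an equidistant fisheye: a pixel r from the principal point sees the ray r / f radians off the axis. A picture is of the moment at which its call begins: read the wrist's pose just before it. camera_params takes no time and is no camera call.
A pose or a line that the arm cannot do raises IKError and nothing moves.
- hand_in(): hands the job in; it is judged then, once.
The state is a dict: "time_s": time; "q": joint angles; "joint_vel": joint speeds; "joint_efforts": joint torques, N m; "position": TCP position; "tool_rot": TCP orientation; "wrist_force": force on the tool from outside, world axes, zero at the start; "ft_torque": the same for the moment, N m; "opening": opening from 0.0 (shut) to 1.0 (fully open); "grasp_force": force on a finger pad.
Only numpy, scipy, OpenCV 4.12 (cv2) and the standard library are available. Lean on these libraries where they do the work, as an engineer would, in place of code of your own. Each camera call takes 0.05 s, during which the arm holds its last target. There are 200 camera calls.

TASK

Pull the red-knobbed rod of the white balance out to its middle click. Then take the steel check weight out of its wooden caddy, stand it on the green mat and let go of it to change your grip, and set it down gently, upright and centred between the flanks of the balance's sprung cradle pan, without dropping it in or pushing the pan to its bottom stop. Leave the rod on its middle click and do not disturb the bottle, the slide box or the dish.

Things in the scene. Friction and masses are not known exactly. Their poses are not given: they have to be found in the camera images.
- balance: white bench balance, fixed, housing 240 x 200 x 65 mm (x, y, z). Origin: centre of its underside; x points from the front with the display to the back, y to its left. The rod leaves its -y side (flat face 100 mm from the origin), the cradle pan stands on top
- rod (a joint): slide of the push-pull rod in m, sprung into three clicks: 0 = fully home (the start), 0.014 = middle, 0.028 = fully out; grows as the knob is pulled away from the housing (balance's -y). Leaving a click takes about 7 N; let go within about 5 mm of a click, it is drawn into it. At the middle click a white ring on the rod has just come clear of the housing; fully out, a yellow one too
- rod_knob (a point): centre of the red knob at the rod's end, a cylinder of 24 mm diameter and 24 mm long, its axis along the balance's y, 45 mm above the bench; at start the knob's centre is 57 mm out from the housing's side face, on a steel rod of 10 mm diameter. Axes as the balance's
- pan (a joint): depression of the sprung pan in m: 0 = up (empty), 0.015 = bottom stop; stiffness about 785 N/m, so the check weight presses it down 4 to 6 mm
- pan_center (a point): centre of the upper side of the pan's floor (56 x 50 mm), 85 mm above the bench when empty; moves with the pan. Axes as the balance's (its origin is 20 mm further to -x). Two upright flanks run along x: 50 mm long, 4 mm thick, 50 mm high, 42 mm apart inside, open at both x ends. The weight fits only lengthwise along x; the 6 mm left on each side are too narrow for fingers: hold it by its ends
- weight: check weight, a plain stainless steel block 60 x 30 x 46 mm (x, y, z), about 0.4 kg, with a blue stripe along the length of its top. Origin: centre of its underside; z up. It starts upright in the caddy, its length along the caddy's
- caddy: wooden caddy, fixed, 90 x 44 mm, floor 6 mm thick, with end walls 10 mm thick and 58 mm high at both x ends, 3 mm from the weight; the long sides are open but for lips (top 9 mm above the bench), so in it the weight can only be held across its 30 mm width. Origin: centre of its underside; x along its length
- mat: green set-down mat lying on the bench, fixed, 130 x 110 x 3 mm (x, y, z). Origin: centre of its underside
- oil: small amber bottle with a black cap, 32 mm in diameter, 62 mm high, loose bystander; origin: centre of its underside
- slidebox: orange slide box 82 x 34 x 30 mm, loose bystander; origin: centre of its underside
- dish: small white dish with a blue lid, 42 mm in diameter, 14 mm high, loose bystander; origin: centre of its underside
Mind the look-alikes: they are no part of the job. Several things look just like the mat: the one meant starts farthest to the robot's left.

How it is judged:
By the outcome, as a careful person would: the job done as asked, in the order asked, and still so for the second after the job is handed in, with the robot touching nothing.
It also fails if it takes over 72 s, if anything falls off the work surface, if the arm or the gripper's body presses on something with over 40 N, if the wrist force passes 120 N, or if a joint passes its speed limit or range.

## Working session

There is one attempt and no reset: what is moved stays moved. The work goes in short steps, each a Python script; the robot and the scene stay as the last script left them, time stands still between calls to the robot, and variables do not carry over. Pictures are saved under pics/ and viewed, at most 10 in all, crops included, and the job is handed in when it is done.

```bash
mkdir -p pics
cat > h.py <<'E'
from rig import *
import numpy as np, cv2
from scipy.spatial.transform import Rotation as R
def save(n,im): cv2.imwrite('pics/'+n,im[...,::-1])
def rays(cam,px,st=None):
    p=camera_params(cam); f=200/np.tan(np.radians(p['fov_y']/2)); px=np.atleast_2d(np.float64(px))
    d=(px-[p['cx'],p['cy']])/f
    if cam=='wrist':
        r=np.linalg.norm(d,axis=1,keepdims=True)+1e-12
        v=np.hstack([d/r*np.sin(r),np.cos(r)]); T=np.array(p['tool_from_camera'])
        Q=quat(st['tool_rot']); 
        return np.array(st['position'])+Q.apply(T[:3,3]), Q.apply(v@T[:3,:3].T)
    v=np.hstack([d,np.ones((len(d),1))]); M=R.from_rotvec(np.ravel(p['rvec']))
    return -M.inv().apply(np.ravel(p['tvec'])), M.inv().apply(v)
def quat(q): return R.from_quat([q[1],q[2],q[3],q[0]])
def plane(cam,px,z,st=None):
    o,v=rays(cam,px,st); return (o+v*((z-o[2])/v[:,2])[:,None])[:,:2]
def proj(cam,P):
    p=camera_params(cam); f=200/np.tan(np.radians(p['fov_y']/2))
    c=R.from_rotvec(np.ravel(p['rvec'])).apply(np.atleast_2d(P))+np.ravel(p['tvec'])
    return c[:,:2]/c[:,2:]*f+[p['cx'],p['cy']]
def down(yaw): # tool z down; tool x at yaw, y axis at yaw-90
    q=(R.from_euler('z',yaw)*R.from_euler('x',np.pi)).as_quat(); return [q[3],q[0],q[1],q[2]]
E
python3 - <<'E'
from h import *
st=observe(); print(st['time_s'],st['tool_rot'],st['opening'])
for c in('top','side'): 
    save(c+'0.png',snapshot(c)); p=camera_params(c); print(c,p['fov_y'],rays(c,[[320,200]]))
print(camera_params('wrist'))
E
```

```text
0.0 [-1.01371050e-03  9.92146725e-01  1.25075360e-01 -4.39072275e-05] 1.0043239153942605
top 43.70157116691815 (array([ 0.42999659, -0.07808748,  1.10157113]), array([[ 0.07944425,  0.03618368, -0.99635823]]))
side 42.81418864134172 (array([0.1433716 , 0.53352159, 0.84605331]), array([[ 0.33949511, -0.60936845, -0.71688799]]))
{'fov_y': 65.70646984690485, 'cx': 322.8866193865361, 'cy': 198.49582877396045, 'tool_from_camera': array([[-1.27280664e-04, -9.70148642e-01, -2.42511024e-01,
         6.69830250e-02],
       [ 9.99999988e-01, -1.02635865e-04, -1.14257146e-04,
        -8.38096955e-04],
       [ 8.59560867e-05, -2.42511036e-01,  9.70148643e-01,
        -1.69357700e-01],
       [ 0.00000000e+00,  0.00000000e+00,  0.00000000e+00,
         1.00000000e+00]])}
```

View pics/top0.png

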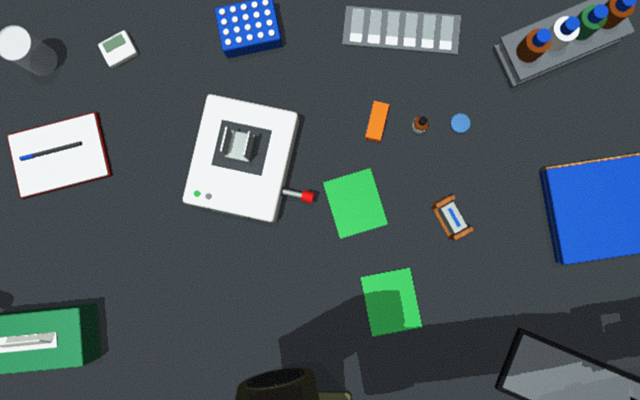

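View pics/side0.png

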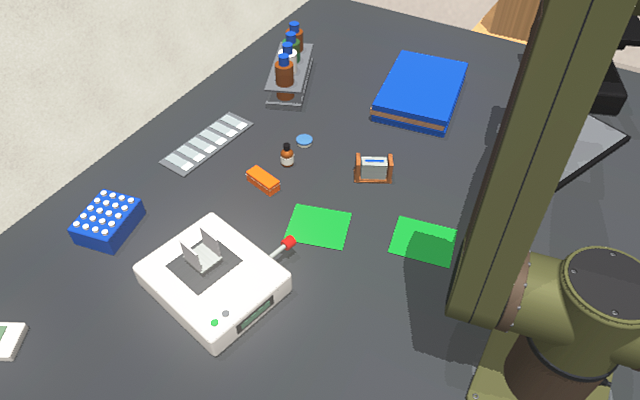

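Top view: two green mats, one at px (355,203) and one at (391,301). I'll take the one with the larger y once it is computed. The balance is at (242,158), its red knob at (308,196), the pan at (240,145), and the caddy with the weight at (454,217).

```bash
cat > m.py <<'E'
from h import *
im=cv2.imread('pics/top0.png'); hsv=cv2.cvtColor(im,cv2.COLOR_BGR2HSV)
def big(mask,box):
    x0,y0,x1,y1=box; m=np.zeros(mask.shape,np.uint8); m[y0:y1,x0:x1]=mask[y0:y1,x0:x1]
    c=max(cv2.findContours(m,cv2.RETR_EXTERNAL,cv2.CHAIN_APPROX_NONE)[0],key=cv2.contourArea); return c[:,0,:].astype(float)
def rect(n,mask,box,z):
    P=plane('top',big(mask,box),z); r=cv2.minAreaRect((P*1000).astype(np.float32))
    b=cv2.boxPoints(r); e0=b[1]-b[0];e1=b[2]-b[1]; e=e0 if np.hypot(*e0)>np.hypot(*e1) else e1
    print(n,np.round(r[0],1),np.round(r[1],1),'long yaw',round(np.degrees(np.arctan2(e[1],e[0])),2))
H,S,V=cv2.split(hsv)
g=((H>45)&(H<75)&(S>120)).astype(np.uint8)
rect('matA',g,(315,160,395,245),.003); rect('matB',g,(350,260,430,345),.003)
w=((V>170)&(S<50)).astype(np.uint8)
w2=cv2.morphologyEx(w,cv2.MORPH_OPEN,np.ones((17,17)));rect('balance',((V>120)&(S<60)).astype(np.uint8),(175,85,305,230),.065)
red=(((H<6)|(H>174))&(S>150)&(V>80)).astype(np.uint8); rect('knob',red,(295,180,325,210),.045)
blue=((H>100)&(H<125)&(S>120)).astype(np.uint8); rect('stripe',blue,(435,195,475,240),.052)
br=((H>5)&(H<22)&(S>90)).astype(np.uint8); rect('caddy',cv2.morphologyEx(br,cv2.MORPH_CLOSE,np.ones((3,3))),(425,185,480,225),.058)
rect('oil',((V<60)).astype(np.uint8)|br,(410,112,430,136),.03); rect('box',br,(355,95,395,145),.03); rect('dish',blue,(445,110,475,135),.014)
crop=np.hstack([cv2.resize(im[95:215,190:330],None,fx=2.8,fy=2.8,interpolation=2),cv2.resize(im[165:245,325:485][:, :140],(392,336*80//96 if 0 else 336),interpolation=2)])
cv2.imwrite('pics/crop1.png',crop); print(crop.shape)
E
python3 m.py
```

```text
matA [ 511.1 -114.9] [131.9 111.8] long yaw 16.88
matB [ 295.9 -192.1] [132.2 111.9] long yaw 11.23
balance [603.9 129.4] [199.6 239.1] long yaw -12.55
knob [522.4 -12.3] [25.1 23.4] long yaw 78.54
stripe [ 477.6 -319.9] [41.8  6.9] long yaw 28.1
caddy [ 493.8 -304.2] [49.2 55. ] long yaw -61.47
oil [ 682.2 -257.3] [30.3 30. ] long yaw 25.45
box [ 687.1 -162.2] [36.5 89.1] long yaw -13.64
dish [ 685.2 -344.5] [41.4 40. ] long yaw 89.55
(336, 784, 3)
```

View pics/crop1.png

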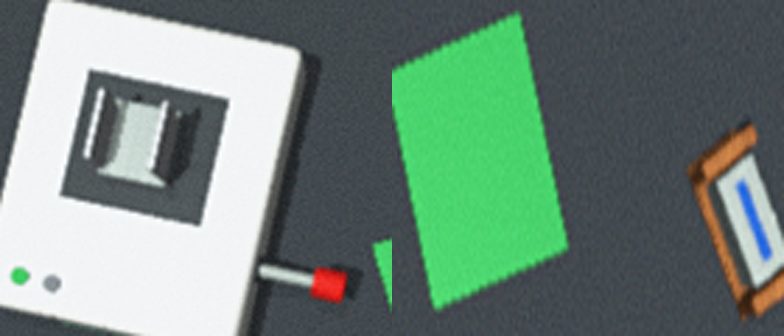

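Mat A at px (355,203), y = -0.115, is farther left than mat B at (391,301), y = -0.192. So A is the target mat, and the crop shows it whole and unobstructed. Next I go above the knob and check with the wrist camera.

Run:
```python
from h import *
yb=np.radians(-12.55)
movep([0.5224,-0.0123,0.20],down(yb+np.pi/2))
st=observe(); im=snapshot('wrist'); save('w1.png',im); np.save('w1.npy',{k:st[k] for k in('position','tool_rot')},allow_pickle=True)
print(st['time_s'],st['position'],st['q'])
H,S,V=cv2.split(cv2.cvtColor(im,cv2.COLOR_RGB2HSV))
m=(((H<6)|(H>174))&(S>150)&(V>60)).astype(np.uint8)
c=max(cv2.findContours(m,0,1)[0],key=cv2.contourArea)[:,0,:]
P=plane('wrist',c,.045,st)*1000; print(cv2.boundingRect(c),cv2.minAreaRect(P.astype(np.float32)))
```

```text
2.6333 [ 0.52248768 -0.01296849  0.19999205] [-1.27469193e-01 -1.51417644e-01  1.94746546e+00 -1.48881542e-04
  1.34556064e+00  9.27194265e-02]
(310, 174, 23, 25) ((519.5438232421875, -11.488617897033691), (26.23457145690918, 23.680526733398438), 77.38870239257812)
```

View pics/w1.png

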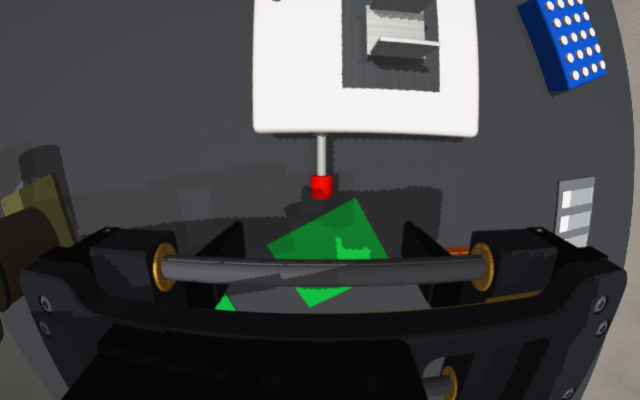

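The wrist view shows the knob at (321,186), with the rod running into the balance at (321,135). It agrees with the top view within 3 mm, so I grip and pull.

Run:
```python
from h import *
yb=np.radians(-12.55); q=down(yb+np.pi/2); out=np.array([np.sin(yb),-np.cos(yb),0])
k=np.array([.521,-.012,.026])
gripper_to(0.6,25)
move_linear(k+[0,0,.05]); move_linear(k,0.1)
gripper_to(0.0,25); s=observe(); print(s['opening'],s['grasp_force'],s['wrist_force'])
a=np.array(s['position'])
move_linear(a+out*.0145,0.03); s=observe(); print(s['wrist_force'],s['grasp_force'],(np.array(s['position'])-a)@out)
gripper_to(0.6); s=observe();print(s['wrist_force'],s['time_s'])
move_linear(a+out*.0145+[0,0,.174],.2)
st=observe(); im=snapshot('wrist'); cv2.imwrite('pics/w2.png',cv2.resize(im[100:220,240:400,::-1],None,fx=4,fy=4,interpolation=2))
H,S,V=cv2.split(cv2.cvtColor(im,cv2.COLOR_RGB2HSV))
m=(((H<6)|(H>174))&(S>150)&(V>60)).astype(np.uint8)
c=max(cv2.findContours(m,0,1)[0],key=cv2.contourArea)[:,0,:]
P=plane('wrist',c,.045,st)*1000; r=cv2.minAreaRect(P.astype(np.float32));print(r,((np.array(r[0])-[519.54,-11.49])@out[:2]))
```

```text
0.25007072245559564 25.00031590461731 [-1.16291328 -0.00709148  1.70942669]
[-0.62573573  0.20595666  1.68286034] 25.00029981136322 0.014519080268593844
[-0.05767359 -0.41383962 -0.15635145] 7.1833
((516.7064819335938, -25.37600326538086), (27.225955963134766, 23.59621810913086), 77.50323486328125) 14.169921024409717
```

View pics/w2.png

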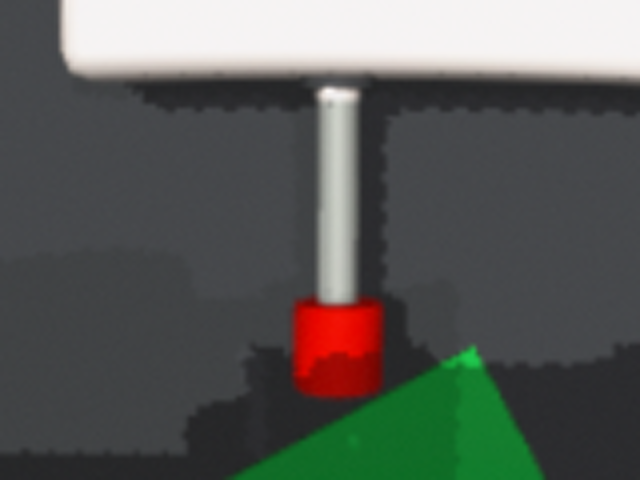

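The crop shows the white ring just clear of the housing at (338,95), and the knob has moved 14.2 mm, so the rod is on its middle click. Next is the weight.

```bash
cat >> h.py <<'E'
def stripe(z):
    st=observe(); im=snapshot('wrist'); H,S,V=cv2.split(cv2.cvtColor(im,cv2.COLOR_RGB2HSV))
    m=((H>100)&(H<125)&(S>110)&(V>50)).astype(np.uint8); m[:90]=0; m[:, :220]=0; m[:,420:]=0; m[260:]=0
    c=max(cv2.findContours(m,0,1)[0],key=cv2.contourArea)[:,0,:]
    P=plane('wrist',c,z,st)*1000; r=cv2.minAreaRect(P.astype(np.float32)); b=cv2.boxPoints(r); e=max(b[1]-b[0],b[2]-b[1],key=np.linalg.norm)
    return im,cv2.boundingRect(c),np.round(r[0],1),np.round(r[1],1),np.degrees(np.arctan2(e[1],e[0]))
E
python3 - <<'E'
from h import *
y=np.radians(28.1); p=np.array([.4776,-.3199,0])
movep(list(p+[0,0,.16]-.03*np.array([np.cos(y),np.sin(y),0])),down(y))
r=stripe(.052); print(r[1:],observe()['time_s']); save('w3.png',r[0])
E
```

```text
((318, 144, 9, 47), array([ 474.4, -318.8]), array([42.1,  7.2]), np.float32(28.267101)) 9.5083
```

View pics/w3.png

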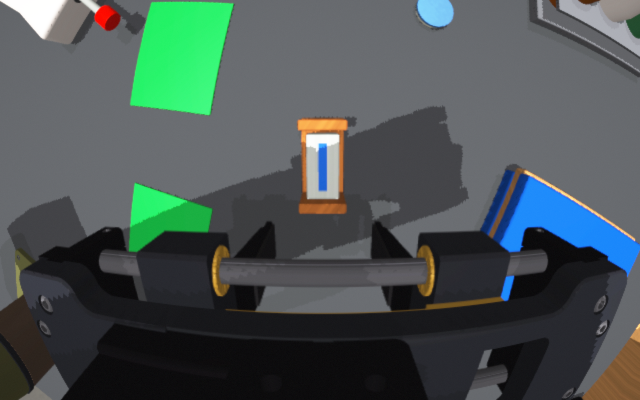

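The wrist view shows the weight in the caddy at (322,165), its stripe running straight along the view, and nothing near the fingers. The mean of the two views is (476,-319).

Run:
```python
from h import *
y=np.radians(28.2); p=np.array([.476,-.3194,.020]); yb=np.radians(-12.55)
gripper_to(0.75,30)
move_linear(p+[0,0,.06],.2); 
print(move_linear(p,.1,until_force=15))
gripper_to(0.0,30); s=observe(); print(s['opening'],s['grasp_force'],s['wrist_force'],s['position'])
move_linear(p+[0,0,.09],.12); s=observe(); print(s['opening'],s['grasp_force'],s['wrist_force'])
t=np.array([.506,-.124,.017])
movep(list(t+[0,0,.08]),down(yb)); 
move_linear(t+[0,0,.008],.12)
print(move_linear(t-[0,0,.003],.03,until_force=4)); s=observe(); print(s['position'],s['wrist_force'])
gripper_to(0.6); move_linear(t+[0,0,.15],.2)
q=down(yb+np.pi/2); d=np.array([np.cos(yb+np.pi/2),np.sin(yb+np.pi/2),0])
movep(list(t+[0,0,.15]-.04*d),q); gripper_to(1.0)
r=stripe(.049); print(r[1:],observe()['time_s']); save('w4.png',r[0])
```

```text
False
0.3168686626515918 29.990348517894745 [ 0.64497049 -0.04112514 -0.30105624] [ 0.47601289 -0.31940789  0.02001934]
0.3147324763293868 29.989546537399292 [ 0.66792708  1.31880516 -4.05543863]
True
[ 0.50708203 -0.12436853  0.01679538] [-0.87054116 -0.11986634  3.43834983]
((301, 149, 47, 8), array([ 506. , -123.6]), array([ 6.6, 42.9]), np.float32(-12.534317)) 19.0083
```

View pics/w4.png

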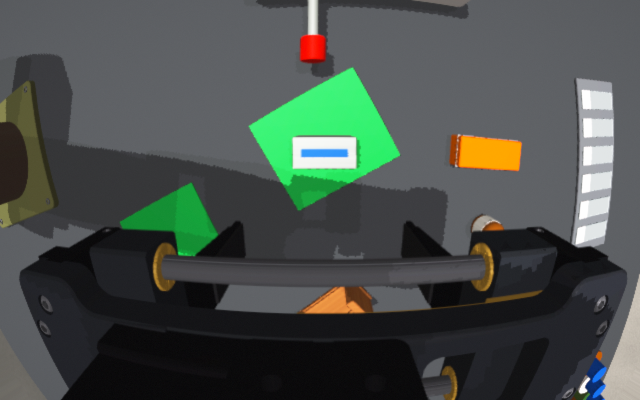

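The wrist view shows the weight upright and entirely on mat A at (324,153), released. Before regripping, I measure the pan from above with the wrist camera.

Run:
```python
from h import *
yb=np.radians(-12.55); d=np.array([np.cos(yb+np.pi/2),np.sin(yb+np.pi/2),0])
movep(list(np.array([.6235,.1251,.27])-.035*d),down(yb+np.pi/2))
st=observe(); im=snapshot('wrist'); print(st['time_s'])
np.save('w5.npy',im); np.save('st5.npy',{k:np.array(st[k]) for k in('position','tool_rot')},allow_pickle=True)
cv2.imwrite('pics/w5.png',cv2.resize(im[80:230,220:420,::-1],None,fx=4,fy=4,interpolation=2))
```

```text
20.15
```

View pics/w5.png

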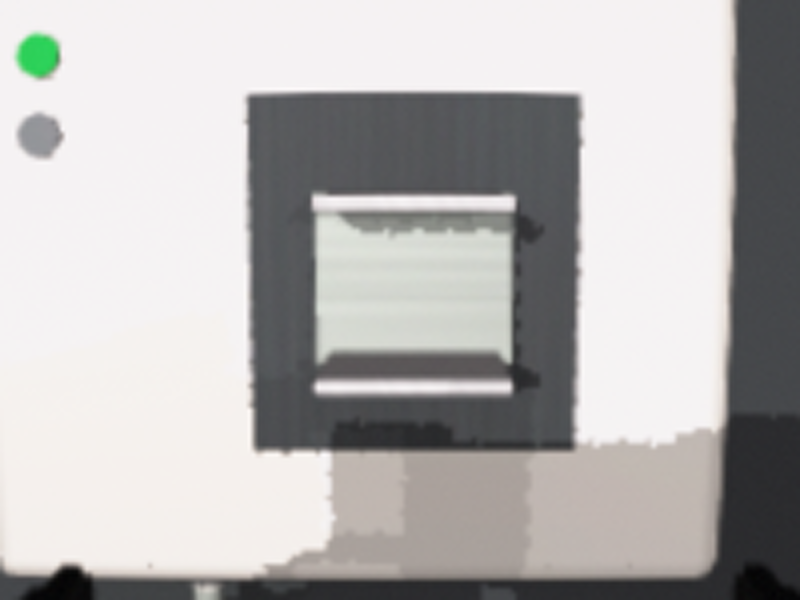

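The crop shows the flank tops as light bars: the upper one at rows 194-211, cols 312-516, and the lower one at rows 381-394, cols 314-513. I cast rays from these onto z = 0.135.

Run:
```python
from h import *
st=np.load('st5.npy',allow_pickle=True).item()
c=np.array([[312,194],[516,194],[513,394],[314,394],[312,211],[516,211],[513,381],[314,381]])/4-.375+[220,80]
P=plane('wrist',c,.135,st)*1000; print(P.round(1),P[:4].mean(0),P[4:].mean(0))
for a,b in((0,1),(3,2)): e=P[b]-P[a]; print(np.degrees(np.arctan2(e[1],e[0])),np.hypot(*e))
yb=np.radians(-12.55); ex=np.array([np.cos(yb),np.sin(yb)]); ey=np.array([-ex[1],ex[0]])
print('y edges',(P-[623.5,125.1])@ey,'x',(P-[623.5,125.1])@ex)
# top view: flank tops
im=cv2.imread('pics/top0.png'); 
H,S,V=cv2.split(cv2.cvtColor(im,cv2.COLOR_BGR2HSV))
L=(V>190).astype(np.uint8)
n,l,s,cc=cv2.connectedComponentsWithStats(L[120:165,215:260]); print(s[:, :5],cc)
p=proj('top',np.array([[*(np.array([623.5,125.1])+a*ex+b*ey)/1000,.135] for a,b in((-25,-25),(25,-25),(25,25),(-25,25),(-25,-21),(25,-21),(25,21),(-25,21))])); print(p.round(1))
```

```text
[[603.9 157. ]
 [652.3 146.1]
 [641.4  97.7]
 [592.9 108.5]
 [602.9 152.9]
 [651.5 142.1]
 [642.  100.9]
 [593.7 111.7]] [622.6236338  127.31630796] [622.52701078 126.88408767]
-12.5979696310042 49.65395854563453
-12.584618531358164 49.60742005648289
y edges [ 26.83825047  26.79667879 -22.88659873 -22.85662556  22.66220268
  22.62162008 -19.59727373 -19.56639809] x [-26.07960686  23.57433428  23.38231804 -26.22509296 -26.11711144
  23.6041832   23.33330148 -26.17000705]
[[   0    0   45   45 1376]
 [   0    0    6   27   96]
 [  11    0   34    8  135]
 [   5    7    7   24   43]
 [  12   12   23   29  375]] [[22.23764535 23.89389535]
 [ 1.71875     9.17708333]
 [32.68148148  2.05185185]
 [ 8.02325581 18.48837209]
 [24.07733333 25.91733333]]
[[244.2 156.3]
 [249.9 131.7]
 [225.3 126.4]
 [219.5 150.9]
 [242.2 155.8]
 [247.9 131.2]
 [227.3 126.8]
 [221.5 151.3]]
```

Run:
```python
from h import *
yb=np.radians(-12.55); q=down(yb+np.pi/2)
g=np.array([.5068,-.1243,.018])
gripper_to(1.0,30)
movep(list(g+[0,0,.12]),q); print(move_linear(g,.12,until_force=15))
gripper_to(0.0,30); s=observe(); print(s['opening'],s['grasp_force'],s['wrist_force'],s['position'])
move_linear(g+[0,0,.03],.06); move_linear(g+[0,0,.19],.2); s=observe(); print(s['opening'],s['wrist_force'],s['time_s'])
t=np.array([.6231,.1265,.100])
movep(list(t+[0,0,.09]),q); pause(.3)
move_linear(t+[0,0,.045],.1)
print(move_linear(t+[0,0,.006],.06,until_force=3)); s=observe(); print(s['position'],s['wrist_force'],s['ft_torque'],s['time_s'])
```

```text
False
0.6268766822770266 29.999781847000122 [-0.45933786  1.0180321   0.39455415] [ 0.50684982 -0.12433358  0.01808719]
0.6346762153972823 [-0.31276044  0.29186826 -4.4720585 ] 24.8917
False
[0.62334156 0.12654347 0.10622022] [ 0.40395314 -0.5887925  -4.34618346] [-0.0233436  -0.10058973  0.0127246 ] 27.6667
```

Run:
```python
from h import *
t=np.array([.6231,.1265,.100])
hit=move_linear(t-[0,0,.008],.015,until_force=3.3); pause(.3); s=observe(); print(hit,s['position'],s['wrist_force'],s['time_s'])
```

```text
True [0.6222489  0.1263425  0.09391706] [ 2.43827703 -0.24333238  1.30313088] 28.6667
```

Run:
```python
from h import *
p=observe()['position']
t=np.array([.6231,.1265,p[2]+.0015]); move_linear(t,.01); pause(.2); s=observe(); print(s['position'],s['wrist_force'],s['ft_torque'])
gripper_to(0.72,30); pause(.3)
gripper_to(0.95); move_linear(t+[0,0,.02],.05); yb=np.radians(-12.55); d=np.array([np.cos(yb+np.pi/2),np.sin(yb+np.pi/2),0])
move_linear(t+[0,0,.15],.2); move_linear(np.array([.6235,.1251,.27])-.035*d,.2)
st=observe(); im=snapshot('wrist'); print(st['time_s'])
np.save('st6.npy',{k:np.array(st[k]) for k in('position','tool_rot')},allow_pickle=True)
cv2.imwrite('pics/w6.png',cv2.resize(im[80:230,220:420,::-1],None,fx=4,fy=4,interpolation=2))
r=stripe(.126); print(r[1:])
```

```text
[0.62222887 0.1263684  0.09483583] [-1.6545058  -0.629895   -0.46255317] [-0.15053054  0.19829378 -0.02226814]
32.3583
((301, 151, 44, 7), array([621.1, 127. ]), array([ 6.2, 43.5]), np.float32(-12.569387))
```

View pics/w6.png

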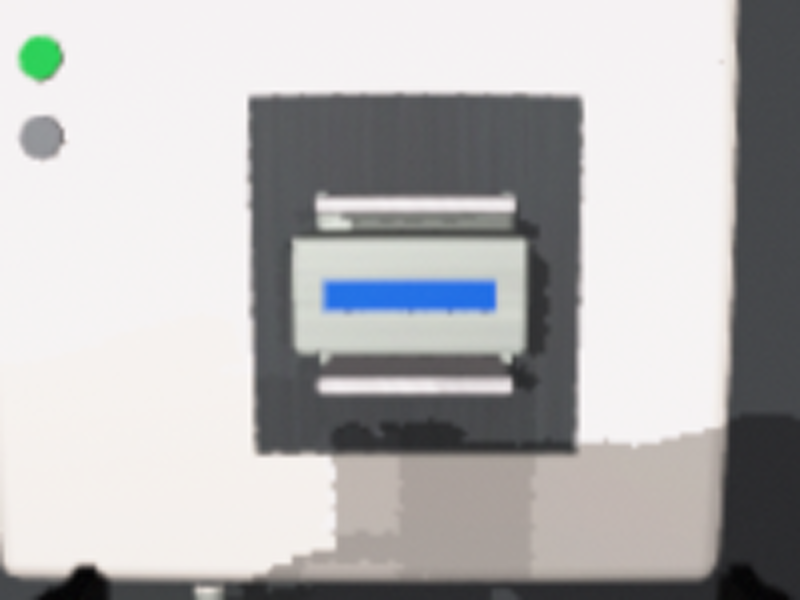

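The crop shows the weight upright between the flanks. Its top is at rows 238-354 and the flank inner edges at 212 and 377; by ray it is 0.4 mm off centre across and about 1.4 mm along. Last, I check the rod numerically and hand in.

Run:
```python
from h import *
yb=np.radians(-12.55); out=np.array([np.sin(yb),-np.cos(yb)])
movep([.519,-.027,.2],down(yb+np.pi/2)); st=observe(); im=snapshot('wrist')
H,S,V=cv2.split(cv2.cvtColor(im,cv2.COLOR_RGB2HSV))
m=(((H<6)|(H>174))&(S>150)&(V>60)).astype(np.uint8)
c=max(cv2.findContours(m,0,1)[0],key=cv2.contourArea)[:,0,:]
r=cv2.minAreaRect((plane('wrist',c,.045,st)*1000).astype(np.float32)); x=(np.array(r[0])-[519.54,-11.49])@out; print(x,st['time_s'])
if 11<x<17: print(hand_in())
```

```text
14.303843895830544 33.1667
the job is handed in; nothing more can be done
None
```

The job is handed in at about 33 s: the rod is on its middle click (14.3 mm by camera). The weight was let go and regripped on the leftmost mat, and now stands upright in the cradle pan, 0.4 mm off centre between the flanks; the bottle, slide box and dish were never approached, though I took no final picture of them.

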